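# Load the exposure box and hold its shutter open at the mark

### The arm

A 7-joint arm with a two-finger parallel gripper is mounted at the origin on a cart in front of the work surface, level with it; the furniture and walls round the work are solid. World frame = base frame: x ahead of the robot, y to its left, z up, the work surface at z = 0. Lengths are in m, angles in rad, forces in N, time in s.
With the tool pointing down it reaches from about 0.425 to 0.925 m from the base axis. Payload 6.8 kg.
Tool frame: the origin (TCP) lies at the very end of the fingers, on their centre line; the grasp point (between the pads) lies 19 mm behind it; z points along the fingers, y is the line along which they close (so a half turn about z gives the same grasp; the last joint's range is limited). The gripper opens to 85 mm and grips with 20 to 120 N. Pads are 22 mm wide; open, the fingers measure 114 mm over their backs; the gripper's body (76 mm by 85 mm) begins 54 mm behind the grasp point. The pads swing forward as they close: fully open they stand 13 mm farther back than shut.
Start: joints at [-1.421, 0.477, 0.022, 1.555, -0.011, 1.109, -0.083], TCP at [0.172, 0.653, 0.231] pointing down, gripper open.
Joint ranges: [-2.96, 2.96], [-0.34, 2.1], [-1.41, 1.46], [0.24, 2.44], [-1.37, 4.51], [0.17, 1.92], [-2.96, 2.96]. Speed limits (rad/s): [2.39, 2.39, 3.14, 3.14, 3.14, 3.14, 3.14].

### API

Orientations are given as a unit quaternion [w, x, y, z].
In Python, from station import bot gives the robot as it stands.
- The arm moves only by the tool apply_moves, never from a script. Its argument "deltas" is a list of rows, each a list of 3 entries, a list of its own where there are three numbers: the closure, from 0 (fully open) to 1 (shut), then the shift along the tool's x, y, z in units of 0.2 m (1.0 is 0.2 m), then the turn about the tool's z in units of 2 pi rad (1.0 is 2 pi rad). A call has 1 to 12 rows; each row is the pose to reach, as a shift and turn from the pose commanded when the call began, along the tool's axes at that moment, turning the shorter way round; what a row does not reach only later rows make up. A row lasts 1/10 s, in which the tool goes at most 50 mm and 8.59 degrees, less where a joint would pass 70% of its speed; a pose out of reach is approached as far as the arm can. A call with a number of a shift or a turn outside -1 to 1 is refused whole. A call with a gripper value outside its range is refused whole. The fingers move at their own pace and stop on an object; "squeeze" is the grip in N (left out, the last holds). Time passes only in rows, so rows that repeat a pose let the fingers close. It gives the time, the measured TCP pose, the force, the opening and the grip force at its end, in the units of the state.
- bot.get_obs(): the state, without advancing time (a new reading comes with each control period).
- bot.read_camera(name): name is "scene" or "top" or "wrist"; returns a dict with "color" (420x560x3 uint8, red, green, blue), "intrinsics" (3x3 intrinsics, pixels), "pose" (4x4, takes a point from camera to world coordinates); the wrist camera has in their place "hand_eye" (4x4, takes a point from camera to tool coordinates, whose origin is the TCP and whose axes are the flange's). Camera axes: x right, y down, z forward; pixel columns grow to the right and rows downward; lengths in m; the calibration is good to about 2 mm. The wrist camera is an equidistant fisheye: a pixel r from the principal point sees the ray r / f radians off the axis. A picture is of the moment at which its call begins: read the wrist's pose just before it. There is no depth.
- bot.hand_in(): hands the job in; it is judged then, once.
Trained networks look in a picture, given as the dict that the camera call returned (one of the last four; its "shot" number tells which), for a name from the list of things; names that differ only in an ending like _2 or _b are one class to them, and where a whole thing is asked for, a point or a joint stands for the part that bears it (a point fixed in the world has none). Each returns a list of dicts, best first, with "confidence" (0 to 1); they miss things now and then, are a little off and sometimes report something else, mostly with a low value. They report only what shows in the picture. A call takes as long as a camera call.
- bot.look_for(picture, target): "point" ([x, y, z] in m, in world coordinates, good to about 4 mm: the middle of the surface that is visible of it).
The state is a dict: "t": time; "q": joint angles; "joint_vel": joint speeds; "joint_torque": joint torques, N m; "eef_pos": TCP position; "tool_rot": TCP orientation; "contact_force": force on the tool from outside, world axes, zero at the start; "torque": the same for the moment, N m; "gripper_width": opening from 0.0 (shut) to 1.0 (fully open); "grasp_force": force on a finger pad.
Only numpy, scipy, OpenCV 4.12 (cv2) and the standard library are available. Lean on these libraries where they do the work, as an engineer would, in place of code of your own. Each camera call takes 0.05 s, during which the arm holds its last target. There are 200 camera calls.

### The job

Set the aluminium tube block flat in the open tray drawer of the exposure box, let go of it, and then slide the drawer fully shut. Only then pull the spring-loaded shutter on top of the box out by its black tab until its yellow pointer is level with the red mark, and keep it there: the program finishes while the gripper is still holding the shutter at the mark. Leave everything else on the table where it stands.

Things in the scene. Friction and masses are not known exactly. Their poses are not given: they have to be found in the camera images.
- exposure_box: fixed light-exposure box, white with a blue top, 150 (x) by 164 (y) by 70 mm high. Origin: centre of its underside; x from the drawer front to the back, y to its left, z up. Two aluminium rails on top (to 79 mm high, along x at y = +-52 mm), the shutter between them. It stands sideways: the drawer opens to the robot's left (about world +y, within 8 degrees); a tall extractor is behind it.
- drawer (a joint): how far the grey tray drawer at the foot of the box stands out, m: 0 = fully home, 0.138 = fully out; it slides along -x of the box, stays where it is left (about 1.5 N of friction) and starts nearly fully out. Its white front is 8 mm thick, 158 wide, from 8 to 54 mm above the table.
- tray (a point): centre of the tray's inner floor, 14 mm above the table, axes as the box; moves with the drawer. The tray is 131 mm (x) by 128 mm (y) inside, its walls 18 mm high above the floor; the front panel rises 40 mm above the floor; under the box there is 42 mm of room above the floor (the block is 34 high). At the start at most the rear 8 mm of the tray is under the box.
- drawer_bar (a point): middle of the drawer's steel bar handle: a 10 mm round bar, 82 mm long along y of the box, 28 mm above the table, 26 mm ahead of the drawer's front. The bar can be pushed from in front, with fingers reaching down.
- shutter (a joint): how far the shutter on top of the box is pulled out, m: 0 = closed (start), 0.060 = end stop; it slides along -x of the box (toward the drawer's side). A spring pulls it shut: about 5 N at 0 and 1 N more for every 10 mm; let go, it snaps closed.
- shutter_grip (a point): point to grip on the shutter's upright black tab, axes as the box; moves with the shutter. The tab is 12 mm thick (x), 40 mm wide (y), from 78 to 109.5 mm above the table; this point lies at its middle, 95.5 mm above the table. It stands on a foot 20 x 48 mm, 78 mm high; the steel shutter plate round it is 74.5 mm high. Free above and on both sides.
- pointer (a point): tip of the yellow pointer on the shutter's right side (the side near the robot), which moves with it over the scale; axes as the box
- mark (a point): inner tip of the red mark beside the scale on the box's top, next to the pointer's path, on the side near the robot; axes as the box. It is fixed during the job, 22 to 45 mm in front of the pointer's start (along -x of the box). The pointer is at the mark when both have the same x along the box.
- block (a point): centre of the loose aluminium tube block (silver, holes on top): 60 mm (x) by 96 mm (y) by 34 mm high, 0.3 to 0.55 kg, lying flat on the table behind the open drawer (farther from the robot); this point is half-way up, axes along its sides. Grip it across the 60 mm side.
- timer: bystander: white bench timer 62 x 66 x 19, at the left of the table (origin: centre of its underside)
- pen: bystander: blue and white marker pen 17 x 135 x 16, at the front left edge (origin: centre of its underside)

How it is judged:
On the way, in this order (a step that is already met when the one before it is completed fails the run):
1. the block lies flat in the tray, let go, while the drawer is still open (x of block in the frame of tray between -0.05 and 0.05 m and y of block in the frame of tray between -0.05 and 0.05 m and z of block in the frame of tray between 0.011 and 0.023 m and angle between block's own z axis and vertical below 0.12 rad and value of joint drawer above 0.05 m and contact force between the fingers and anything else below 0.3 N), for 0.2 s.
2. the drawer is fully shut with the block in it and the shutter still closed (x of block in the frame of tray between -0.05 and 0.05 m and y of block in the frame of tray between -0.05 and 0.05 m and z of block in the frame of tray between 0.011 and 0.023 m and angle between block's own z axis and vertical below 0.12 rad and value of joint drawer below 0.004 m and value of joint shutter below 0.006 m), for 0.2 s.
At the end, for the whole second after the job is handed in: The block lies flat in the tray (its centre within 50 mm of the tray's middle each way, 6 mm in height), the drawer is shut to 4 mm, and the fingers hold the shutter still (more than 2 N on it) with the pointer within 5 mm of the red mark along the box (x of block in the frame of tray between -0.05 and 0.05 m and y of block in the frame of tray between -0.05 and 0.05 m and z of block in the frame of tray between 0.011 and 0.023 m and angle between block's own z axis and vertical below 0.12 rad and value of joint drawer below 0.004 m and x of pointer in the frame of mark between -0.005 and 0.005 m and contact force between the fingers and exposure_box above 2 N and velocity of joint shutter between -0.01 and 0.01 m/s); the arm keeps its last pose, push and grip.
It fails at once if the shutter is pulled open (over 8 mm) while the drawer is not shut (over 8 mm out) (value of joint each of shutter, drawer above 0.008 m).
It fails at once if a bystander is moved more than 30 mm (distance of any of timer, pen from where it was at the start of the episode above 0.03 m).
It also fails if it takes over 72 s, if anything falls off the work surface, if the arm or the gripper's body presses on something with over 40 N, if the wrist force passes 120 N, or if a joint passes its speed limit or range.

## Working session

There is one attempt and no reset: what is moved stays moved. The work goes in short steps, Python scripts to look and compute and a tool call to move; the robot and the scene stay as the last step left them, time stands still between calls to the robot, and variables do not carry over. Pictures are saved under pics/ and viewed, at most 10 in all, crops included, and the job is handed in when it is done.

Besides the shell and the picture viewer there is one more tool, called in YAML: its name, and indented under it one key for each argument. apply_moves: Moves the arm, as the interface text tells. Its arguments: {"type":"object","properties":{"deltas":{"type":"array","items":{"type":"array"}},"squeeze":{"type":"number"}},"required":["deltas"]}

```bash
mkdir -p pics; cat > h.py <<'E'
import numpy as np, cv2
from scipy.spatial.transform import Rotation as R
from station import bot
def save(p,n): cv2.imwrite(f'pics/{n}.png',p['color'][:,:,::-1])
def topx(p,X):
    T=np.linalg.inv(p['pose']);c=T[:3,:3]@np.array(X)+T[:3,3];u=p['intrinsics']@c;return u[:2]/u[2]
def toW(p,uv,z):
    d=p['pose'][:3,:3]@np.linalg.inv(p['intrinsics'])@np.array([uv[0],uv[1],1.]);o=p['pose'][:3,3];return o+d*(z-o[2])/d[2]
def Rt(o): q=np.array(o['tool_rot']);return R.from_quat(q[[1,2,3,0]])
E
python3 - <<'E'
from h import *
np.set_printoptions(precision=4,suppress=True)
o=bot.get_obs();print(o['t'],o['eef_pos'],Rt(o).as_matrix(),o['gripper_width'])
for n in('top','scene'):
    p=bot.read_camera(n);save(p,n+'0');print(n,p['pose'][:3,3])
    for t in ['exposure_box','drawer','tray','drawer_bar','shutter_grip','pointer','mark','block','timer','pen']:
        r=bot.look_for(p,t)
        print(t,[(np.round(a['point'],3),round(a['confidence'],2)) for a in r[:2]])
E
```

```text
0.0 [0.1719 0.6521 0.2303] [[-0.967   0.2549 -0.0003]
 [ 0.2549  0.967  -0.0018]
 [-0.0001 -0.0018 -1.    ]] 0.9938927506470632
top [0.3601 0.0445 0.926 ]
exposure_box [(array([ 0.447, -0.037,  0.067]), 0.9), (array([0.447, 0.051, 0.015]), 0.64)]
drawer [(array([0.451, 0.051, 0.013]), 0.98)]
tray [(array([0.45 , 0.051, 0.017]), 0.82)]
drawer_bar [(array([0.45 , 0.054, 0.01 ]), 0.64)]
shutter_grip [(array([ 0.448, -0.107,  0.068]), 0.88)]
pointer [(array([ 0.446, -0.106,  0.075]), 0.85), (array([0.36 , 0.188, 0.012]), 0.74)]
mark []
block [(array([0.668, 0.014, 0.037]), 0.72)]
timer [(array([0.574, 0.207, 0.02 ]), 0.97)]
pen [(array([0.357, 0.189, 0.012]), 0.85), (array([ 0.45 , -0.037,  0.067]), 0.3)]
scene [0.0111 0.4977 0.5972]
exposure_box [(array([ 0.431, -0.026,  0.036]), 0.6)]
drawer [(array([0.448, 0.056, 0.014]), 0.94)]
tray [(array([0.449, 0.057, 0.014]), 0.76)]
drawer_bar [(array([0.444, 0.052, 0.016]), 0.83)]
shutter_grip [(array([ 0.441, -0.083,  0.078]), 0.84)]
pointer [(array([ 0.439, -0.081,  0.074]), 0.69)]
mark [(array([ 0.373, -0.039,  0.075]), 0.39)]
block [(array([0.659, 0.015, 0.031]), 0.68)]
timer [(array([0.565, 0.212, 0.014]), 0.64)]
pen []
```

View pics/top0.png

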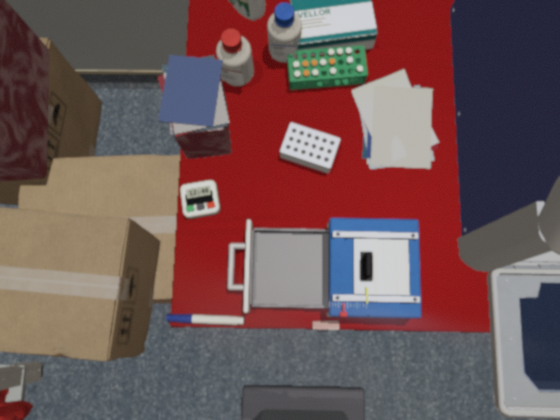

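View pics/scene0.png

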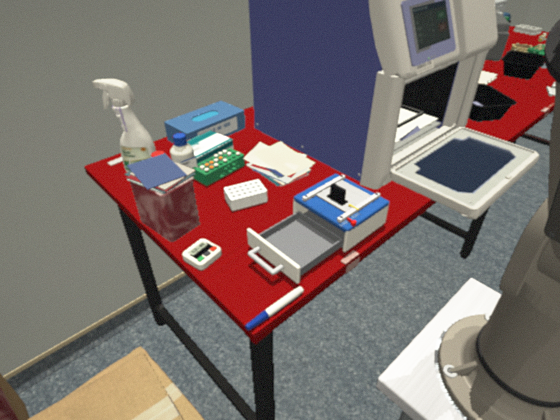

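The top view shows the block at about (311,147), the open tray (289,268), the tab (367,266), the yellow pointer at about (367,297) and the red mark (344,311). I'll take an enlarged crop to read the pixels.

```bash
python3 - <<'E'
import cv2
i=cv2.imread('pics/top0.png')[110:330,220:430]
cv2.imwrite('pics/c1.png',cv2.resize(i,(567,594),interpolation=cv2.INTER_CUBIC))
E
```

```text
(no output)
```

View pics/c1.png

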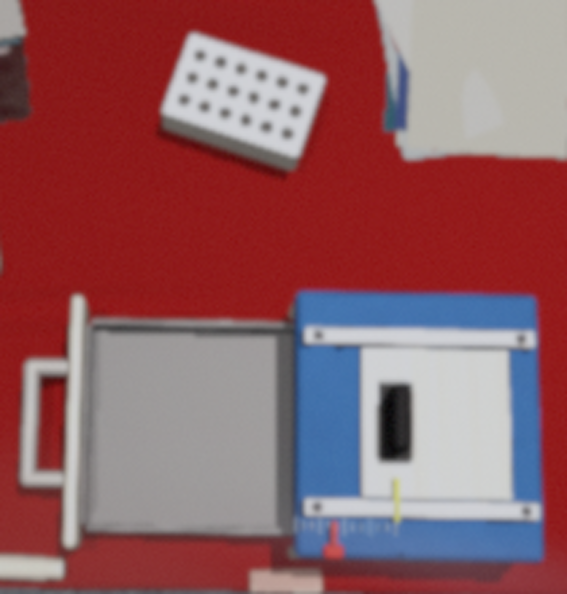

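```bash
python3 - <<'E'
from h import *
np.set_printoptions(precision=4,suppress=True)
p=bot.read_camera('top')
f=lambda c,z:toW(p,(c[0]/2.7+220-.3,c[1]/2.7+110-.3),z)
def quad(n,cs,z):
    W=np.array([f(c,z) for c in cs]);print(n,W.mean(0),'sides',[round(float(np.linalg.norm(W[i]-W[i-1])),4) for i in range(4)],'ang',[round(float(np.degrees(np.arctan2(*(W[i]-W[i-1])[[1,0]]))),1) for i in range(4)])
quad('box',[(294,291),(537,297),(543,560),(297,558)],.07)
quad('blk',[(192,31),(327,76),(295,161),(161,114)],.034)
quad('tray',[(96,330),(277,328),(277,531),(96,529)],.014)
print('pt',f((397,523),.075),'mark',f((334,525),.071))
print('tabtop',f((395,422),.1095),'front top',f((77,295),.054),f((70,548),.054))
print('bar',f((30,360),.033),f((30,486),.033))
E
```

```text
box [ 0.4485 -0.0953  0.07  ] sides [0.1632, 0.1504, 0.1601, 0.1468] ang [0.7, -90.5, 179.4, 90.7]
blk [0.6698 0.011  0.034 ] sides [0.062, 0.0958, 0.0631, 0.0945] ang [-18.6, -108.7, 160.2, 70.7]
tray [0.4489 0.0456 0.014 ] sides [0.1297, 0.1195, 0.132, 0.1162] ang [1.6, -88.4, -179.8, 90.5]
pt [ 0.3885 -0.0813  0.075 ] mark [ 0.3867 -0.0441  0.071 ]
tabtop [ 0.4454 -0.0758  0.1095] front top [0.5283 0.1164 0.054 ] [0.3703 0.1157 0.054 ]
bar [0.4892 0.1471 0.033 ] [0.4086 0.1441 0.033 ]
```

apply_moves:
  deltas:
    - [0,[-1,-0.76,0],0.209]
    - [0,[-1,-0.76,0],0.209]
    - [0,[-1,-0.76,0],0.209]
    - [0,[-1,-0.76,0],0.209]
    - [0,[-1,-0.76,0],0.209]
    - [0,[-1,-0.76,0],0.209]
    - [0,[-1,-0.76,0],0.209]
    - [0,[-1,-0.76,0],0.209]
    - [0,[-1,-0.76,0],0.209]

```text
t: 2.05
eef_pos: [0.3268, 0.4547, 0.2315]
tool_rot: [-0.0, 0.709, 0.705, 0.0]
contact_force: [-0.3, 0.1, -0.0]
gripper_width: 1.005
grasp_force: 0.0
```

apply_moves:
  deltas:
    - [0,[-1,1,0],0]
    - [0,[-1,1,0],0]
    - [0,[-1,1,0],0]
    - [0,[-1,1,0],0]
    - [0,[-1,1,0],0]
    - [0,[-1,1,0],0]
    - [0,[-1,1,0],0]

```text
t: 2.75
eef_pos: [0.5304, 0.2491, 0.2318]
tool_rot: [0.002, 0.71, 0.704, 0.0]
contact_force: [-0.2, -0.0, 0.7]
gripper_width: 0.997
grasp_force: 0.0
```

apply_moves:
  deltas:
    - [0,[-1,0.69,0],0.052]
    - [0,[-1,0.69,0],0.052]
    - [0,[-1,0.69,0],0.052]
    - [0,[-1,0.69,0],0.052]
    - [0,[-1,0.69,0],0.052]
    - [0,[-1,0.69,0.3],0.052]
    - [0,[-1,0.69,0.3],0.052]
    - [0,[-1,0.69,0.3],0.052]

```text
t: 3.55
eef_pos: [0.6627, 0.0565, 0.1691]
tool_rot: [-0.002, 0.812, 0.583, -0.002]
contact_force: [0.1, -0.8, -0.3]
gripper_width: 0.994
grasp_force: 0.0
```

```bash
cat >> h.py <<'E'
def wshot(n=None):
    o=bot.get_obs();p=bot.read_camera('wrist')
    T=np.eye(4);T[:3,:3]=Rt(o).as_matrix();T[:3,3]=o['eef_pos'];p['pw']=T@p['hand_eye']
    if n: save(p,n)
    return o,p
def wW(p,uv,z):
    K=p['intrinsics'];m=np.array([(uv[0]-K[0,2])/K[0,0],(uv[1]-K[1,2])/K[1,1]]);r=np.linalg.norm(m)
    d=np.r_[np.sin(r)*m/max(r,1e-9),np.cos(r)];d=p['pw'][:3,:3]@d;o=p['pw'][:3,3];return o+d*(z-o[2])/d[2]
def totool(o,X): return Rt(o).inv().apply(np.array(X)-o['eef_pos'])/.2
E
python3 - <<'E'
from h import *
np.set_printoptions(precision=4,suppress=True)
o,p=wshot('w1');print(o['t'],o['eef_pos'],p['pw'][:3,3],p['intrinsics'])
for t in('block','tray','shutter_grip','mark'):print(t,[(np.round(a['point'],3),round(a['confidence'],2)) for a in bot.look_for(p,t)[:2]])
E
```

```text
3.55 [0.6627 0.0565 0.1691] [0.6874 0.1259 0.3109] [[325.1923   0.     279.0766]
 [  0.     325.1923 209.6568]
 [  0.       0.       1.    ]]
block [(array([0.676, 0.015, 0.03 ]), 0.75)]
tray [(array([0.452, 0.067, 0.012]), 0.68)]
shutter_grip [(array([ 0.444, -0.078,  0.085]), 0.58)]
mark []
```

View pics/w1.png

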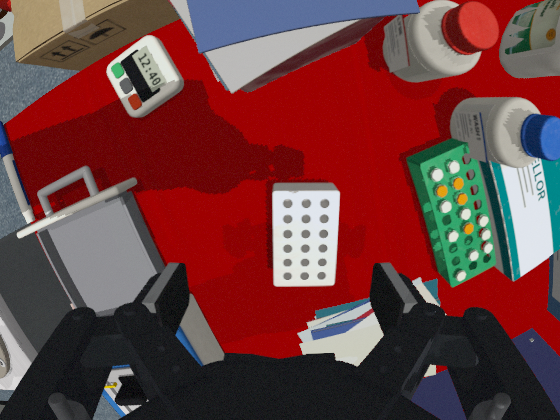

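The wrist view shows the block at corners of about (273,192), (339,192), (338,285), (274,287), nearly aligned with the fingers.

```bash
python3 - <<'E'
from h import *
np.set_printoptions(precision=4,suppress=True)
o,p=wshot()
W=np.array([wW(p,c,.034) for c in [(272,192),(339,192),(338,285),(274,286)]]);m=W.mean(0)
print(m,[np.linalg.norm(W[i]-W[i-1]) for i in range(4)])
for i in (0,1,2,3):
    d=Rt(o).inv().apply(W[i]-W[i-1]);print(np.degrees(np.arctan2(d[1],d[0])))
print('delta',totool(o,[m[0],m[1],.004]))
E
```

```text
[0.6773 0.0076 0.034 ] [np.float64(0.09530518181784399), np.float64(0.06021998059207293), np.float64(0.09549172060741636), np.float64(0.06405736818225666)]
-0.7875154875877954
89.85014746312052
176.9100146239044
-90.09013965364804
delta [-0.2115  0.1311  0.8464]
```

apply_moves:
  deltas:
    - [0,[-0.21,0.13,0.2],0]
    - [0,[-0.21,0.13,0.4],0]
    - [0,[-0.21,0.13,0.6],0]
    - [0,[-0.21,0.13,0.72],0]
    - [0,[-0.21,0.13,0.82],0]
    - [0,[-0.21,0.13,0.82],0]
    - [1,[-0.21,0.13,0.82],0]
    - [1,[-0.21,0.13,0.82],0]
    - [1,[-0.21,0.13,0.82],0]
    - [1,[-0.21,0.13,0.82],0]
    - [1,[-0.21,0.13,0.82],0]
  squeeze: 50

```text
t: 4.95
eef_pos: [0.676, 0.0071, 0.0093]
tool_rot: [-0.0, 0.813, 0.583, 0.001]
contact_force: [-4.8, 1.3, 6.9]
gripper_width: 0.693
grasp_force: 57.6
```

apply_moves:
  deltas:
    - [1,[0,0,-0.1],0]
    - [1,[0,0,-0.3],0]
    - [1,[0,0,-0.5],0]
    - [1,[-0.04,-0.2,-0.5],0]
    - [1,[-0.08,-0.4,-0.5],-0.02]
    - [1,[-0.1,-0.6,-0.5],-0.04]
    - [1,[-0.13,-0.8,-0.5],-0.052]
    - [1,[-0.16,-1,-0.5],-0.052]
    - [1,[-0.16,-1,-0.5],-0.052]
    - [1,[-0.16,-1,-0.5],-0.052]

```text
t: 5.95
eef_pos: [0.4758, 0.0407, 0.108]
tool_rot: [0.0, 0.707, 0.707, 0.001]
contact_force: [1.2, 0.1, -5.4]
gripper_width: 0.69
grasp_force: 56.6
```

```bash
python3 - <<'E'
from h import *
np.set_printoptions(precision=4,suppress=True)
o,p=wshot('w2');print(o['t'],o['eef_pos'],o['gripper_width'],o['contact_force'],Rt(o).as_matrix()[:2,0])
print('delta',totool(o,[.449,.05,.02]))
E
```

```text
5.95 [0.4758 0.0407 0.108 ] 0.6900445459692047 [ 1.1793  0.1069 -5.3606] [-0.0002  1.    ]
delta [ 0.0459 -0.1347  0.44  ]
```

View pics/w2.png

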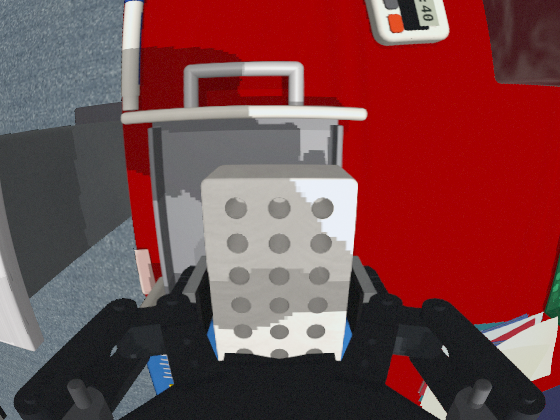

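The block is held level. The drawer's front panel runs from (122,117) to (367,113) and its inner edge is at row ~122, which gives the tray's centre.

```bash
python3 - <<'E'
from h import *
np.set_printoptions(precision=4,suppress=True)
o,p=wshot()
print(wW(p,(122,115),.054),wW(p,(367,113),.054),'inner walls',wW(p,(149,128),.032),wW(p,(343,128),.032),'block top front',wW(p,(202,180),.108+.025),wW(p,(356,180),.108+.025))
E
```

```text
[0.3773 0.1185 0.054 ] [0.5317 0.1164 0.054 ] inner walls [0.3872 0.108  0.032 ] [0.5212 0.1057 0.032 ] block top front [0.449  0.0902 0.133 ] [0.5066 0.0902 0.133 ]
```

apply_moves:
  deltas:
    - [1,[0.03,-0.12,0],0]
    - [1,[0.03,-0.12,0.15],0]
    - [1,[0.03,-0.12,0.3],0]
    - [1,[0.03,-0.12,0.38],0]
    - [1,[0.03,-0.12,0.42],0]
    - [1,[0.03,-0.12,0.425],0]
    - [1,[0.03,-0.12,0.425],0]

```text
t: 6.75
eef_pos: [0.453, 0.0462, 0.0229]
tool_rot: [-0.0, 0.707, 0.707, 0.0]
contact_force: [-1.8, -0.6, -2.1]
gripper_width: 0.69
grasp_force: 58.0
```

apply_moves:
  deltas:
    - [0.12,[0,0,0],0]
    - [0.12,[0,0,0],0]
    - [0.12,[0,0,0],0]
    - [0.12,[0,0,0],0]
    - [0.12,[0,0,0],0]
    - [0.12,[0,0,-0.1],0]
    - [0.12,[0,0,-0.25],0]
    - [0.12,[0,0,-0.45],0]
    - [0.12,[0,0,-0.6],0]
    - [0.12,[0,0,-0.6],0]

```text
t: 7.75
eef_pos: [0.4547, 0.047, 0.1457]
tool_rot: [0.001, 0.707, 0.707, 0.003]
contact_force: [0.0, 0.2, -0.6]
gripper_width: 0.879
grasp_force: 0.0
```

```bash
python3 - <<'E'
from h import *
np.set_printoptions(precision=4,suppress=True)
o,p=wshot('w3');print(o['t'],o['eef_pos'],o['gripper_width'],o['contact_force'])
for t in('block','drawer_bar','drawer'):print(t,[(np.round(a['point'],3),round(a['confidence'],2)) for a in bot.look_for(p,t)[:2]])
E
```

```text
7.75 [0.4547 0.047  0.1457] 0.8788866251014364 [ 0.0205  0.2492 -0.6138]
block [(array([0.454, 0.05 , 0.047]), 0.57), (array([ 0.452, -0.066,  0.074]), 0.55)]
drawer_bar [(array([0.442, 0.07 , 0.013]), 0.9)]
drawer [(array([0.448, 0.068, 0.015]), 0.86)]
```

View pics/w3.png

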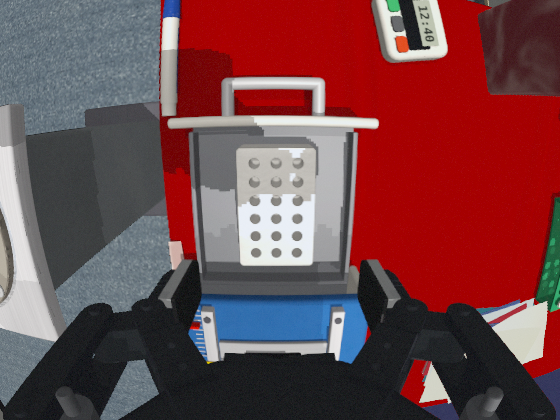

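apply_moves:
  deltas:
    - [1,[0.25,-0.01,0],0]
    - [1,[0.5,-0.01,0],0]
    - [1,[0.72,-0.01,0],0]
    - [1,[0.72,-0.01,0],0]
    - [1,[0.72,-0.01,0.2],0]
    - [1,[0.72,-0.01,0.4],0]
    - [1,[0.72,-0.01,0.55],0]
    - [1,[0.72,-0.01,0.63],0]
    - [1,[0.72,-0.01,0.63],0]

```text
t: 8.85
eef_pos: [0.4476, 0.1884, 0.0132]
tool_rot: [-0.001, 0.707, 0.707, -0.004]
contact_force: [0.0, 0.1, 0.7]
gripper_width: -0.002
grasp_force: 0.0
```

```bash
python3 - <<'E'
from h import *
np.set_printoptions(precision=4,suppress=True)
o=bot.get_obs();print(o['eef_pos'],o['contact_force'],o['gripper_width'],o['q'])
p=bot.read_camera('top');save(p,'t2')
cv2.imwrite('pics/t2c.png',cv2.resize(cv2.imread('pics/t2.png')[180:340,180:440],(780,480),interpolation=cv2.INTER_CUBIC))
E
```

```text
[0.4476 0.1884 0.0132] [0.042  0.0952 0.6572] -0.0024502948713988476 [-0.781   0.536   0.3145  2.1656 -0.3387  0.4932 -0.207 ]
```

View pics/t2c.png

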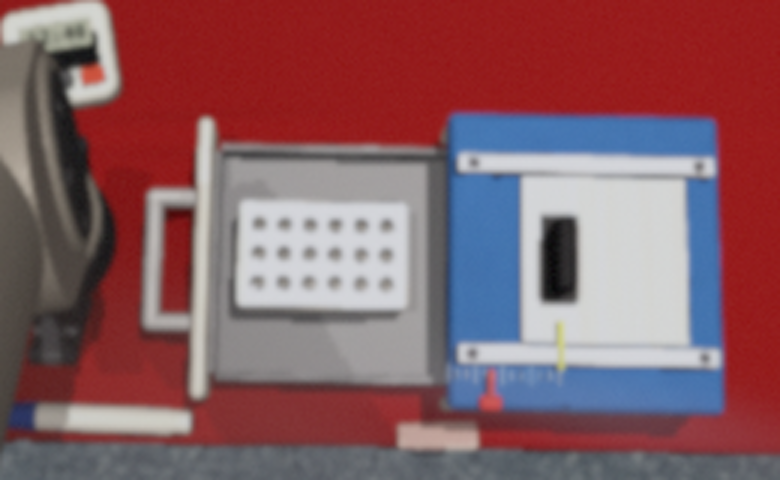

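apply_moves:
  deltas:
    - [1,[-0.05,0,-0.02],0]
    - [1,[-0.1,0,-0.02],0]
    - [1,[-0.15,0,-0.02],0]
    - [1,[-0.21,0,-0.02],0]
    - [1,[-0.28,0,-0.02],0]
    - [1,[-0.35,0,-0.02],0]
    - [1,[-0.42,0,-0.02],0]
    - [1,[-0.49,0,-0.02],0]
    - [1,[-0.56,0,-0.02],0]
    - [1,[-0.63,0,-0.02],0]
    - [1,[-0.68,0,-0.02],0]
    - [1,[-0.7,0,-0.02],0]

```text
t: 10.1
eef_pos: [0.4496, 0.0487, 0.0202]
tool_rot: [-0.0, 0.708, 0.706, -0.0]
contact_force: [1.4, 1.4, 1.0]
gripper_width: 0.002
grasp_force: 0.6
```

apply_moves:
  deltas:
    - [1,[-0.03,0,0],0]
    - [1,[-0.06,0,0],0]
    - [1,[-0.08,0,0],0]
    - [1,[-0.1,0,0],0]
    - [1,[-0.1,0,0],0]

```text
t: 10.6
eef_pos: [0.4501, 0.0298, 0.0202]
tool_rot: [0.0, 0.707, 0.707, -0.0]
contact_force: [0.8, -0.8, 0.8]
gripper_width: 0.0
grasp_force: 0.0
```

apply_moves:
  deltas:
    - [1,[-0.01,0,0],0]
    - [1,[-0.02,0,0],0]
    - [1,[-0.03,0,0],0]
    - [1,[-0.03,0,0],0]

```text
t: 11.0
eef_pos: [0.4502, 0.0285, 0.0203]
tool_rot: [-0.002, 0.706, 0.708, 0.001]
contact_force: [0.2, 13.4, -0.5]
gripper_width: -0.003
grasp_force: 6.6
```

apply_moves:
  deltas:
    - [1,[-0.01,0,0],0]
    - [1,[-0.02,0,0],0]
    - [1,[-0.03,0,0],0]
    - [1,[-0.03,0,0],0]

```text
t: 11.4
eef_pos: [0.4502, 0.0281, 0.0204]
tool_rot: [-0.004, 0.704, 0.71, 0.003]
contact_force: [-2.6, 29.9, -0.2]
gripper_width: -0.002
grasp_force: 15.2
```

apply_moves:
  deltas:
    - [1,[0.1,0,0],0]
    - [1,[0.17,0,-0.1],0]
    - [1,[0.17,0,-0.3],0]
    - [1,[0.17,0,-0.5],0]
    - [0.4,[0.17,0,-0.65],-0.05]
    - [0.4,[0.17,0,-0.65],-0.1]
    - [0.4,[0.1,0,-0.65],-0.12]
    - [0.4,[0,0,-0.65],-0.14]
    - [0.4,[-0.2,0,-0.65],-0.17]
    - [0.4,[-0.4,0,-0.65],-0.19]
    - [0.4,[-0.52,0,-0.65],-0.22]
    - [0.4,[-0.52,0,-0.65],-0.25]

```text
t: 12.6
eef_pos: [0.4496, -0.09, 0.1505]
tool_rot: [0.0, 0.198, 0.98, -0.001]
contact_force: [0.7, 0.8, -0.1]
gripper_width: 0.602
grasp_force: 0.0
```

```bash
python3 - <<'E'
from h import *
np.set_printoptions(precision=4,suppress=True)
bot.read_camera('top')
o,p=wshot('w4');print(o['t'],o['eef_pos'],o['gripper_width'],o['contact_force'],o['q'],Rt(o).as_matrix()[:2,0])
for t in('shutter_grip','pointer','mark','drawer'):print(t,[(np.round(a['point'],3),round(a['confidence'],2)) for a in bot.look_for(p,t)[:2]])
E
```

```text
12.65 [ 0.4498 -0.0881  0.1504] 0.5965383165963779 [ 0.3059 -0.5565  0.6281] [-0.2115  0.2312  0.3077  2.1534 -0.0987  0.7695  1.3402] [-0.9249  0.3802]
shutter_grip [(array([ 0.44 , -0.106,  0.07 ]), 0.88)]
pointer [(array([ 0.44 , -0.099,  0.072]), 0.58)]
mark [(array([ 0.375, -0.041,  0.082]), 0.72)]
drawer [(array([ 0.446, -0.004,  0.03 ]), 0.96)]
```

View pics/w4.png

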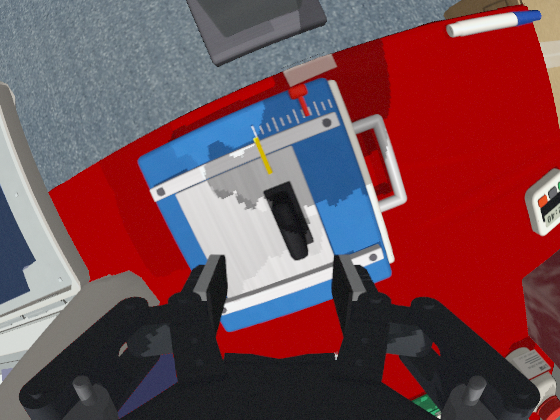

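apply_moves:
  deltas:
    - [0.4,[0.04,0.05,0],-0.02]
    - [0.4,[0.04,0.05,0],-0.04]
    - [0.4,[0.04,0.05,0],-0.062]
    - [0.4,[0.04,0.05,0],-0.062]

```text
t: 13.3
eef_pos: [0.4466, -0.0724, 0.1503]
tool_rot: [0.0, 0.004, 1.0, 0.0]
contact_force: [0.0, -0.1, -0.1]
gripper_width: 0.6
grasp_force: 0.0
```

```bash
python3 - <<'E'
from h import *
np.set_printoptions(precision=4,suppress=True)
o,p=wshot('w5');print(o['t'],o['eef_pos'],o['gripper_width'],Rt(o).as_matrix()[:2,0])
for t in('shutter_grip','pointer','mark'):print(t,[(np.round(a['point'],3),round(a['confidence'],2)) for a in bot.look_for(p,t)[:2]])
cv2.imwrite('pics/w5c.png',cv2.resize(cv2.imread('pics/w5.png')[60:320,160:420],(598,598),interpolation=cv2.INTER_CUBIC))
E
```

```text
13.3 [ 0.4466 -0.0724  0.1503] 0.599915392930767 [-1.      0.0083]
shutter_grip [(array([ 0.441, -0.103,  0.073]), 0.65)]
pointer [(array([ 0.439, -0.1  ,  0.073]), 0.7), (array([ 0.372, -0.04 ,  0.079]), 0.25)]
mark [(array([ 0.374, -0.039,  0.08 ]), 0.74), (array([0.357, 0.173, 0.015]), 0.52)]
```

View pics/w5c.png

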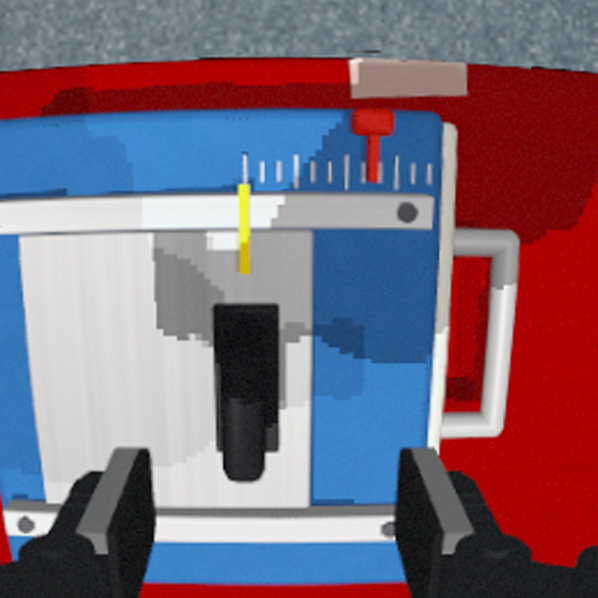

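Pointer tip at crop (244,184), mark tip (374,182), tab foot spanning columns 215–278 and rows 305–452, tab top column ~243. The drawer is shut.

```bash
python3 - <<'E'
from h import *
np.set_printoptions(precision=4,suppress=True)
o,p=wshot()
f=lambda c,z:wW(p,(c[0]/2.3+160,c[1]/2.3+60),z)
a,b=f((244,184),.077),f((374,182),.073);print('pointer',a,'mark',b,'dy',b[1]-a[1])
print('same z',f((244,184),.074)[1]-f((374,182),.074)[1])
print('foot',f((215,305),.078),f((278,305),.078),'tabtop',f((243,475),.1095),f((222,440),.1095),f((265,440),.1095))
print('tick9? ends', f((244,170),.07),f((430,170),.07), 'front edge top',f((441,300),.07))
E
```

```text
pointer [ 0.3908 -0.0809  0.077 ] mark [ 0.3907 -0.043   0.073 ] dy 0.037915762042763444
same z -0.037909636819357675
foot [ 0.4262 -0.0901  0.078 ] [ 0.4265 -0.0715  0.078 ] tabtop [ 0.4661 -0.0816  0.1095] [ 0.4556 -0.0869  0.1095] [ 0.4557 -0.0754  0.1095]
tick9? ends [ 0.3871 -0.0811  0.07  ] [ 0.3871 -0.0256  0.07  ] front edge top [ 0.4272 -0.0209  0.07  ]
```

apply_moves:
  deltas:
    - [0.4,[-0.01,-0.043,0.1],0]
    - [0.4,[-0.01,-0.043,0.22],0]
    - [0.4,[-0.01,-0.043,0.3],0]
    - [0.4,[-0.01,-0.043,0.34],0]
    - [0.4,[-0.01,-0.043,0.34],0]
    - [1,[-0.01,-0.043,0.34],0]
    - [1,[-0.01,-0.043,0.34],0]
    - [1,[-0.01,-0.043,0.34],0]
    - [1,[-0.01,-0.043,0.34],0]
    - [1,[-0.01,-0.043,0.34],0]
    - [1,[-0.01,-0.043,0.34],0]
  squeeze: 70

```text
t: 14.65
eef_pos: [0.4492, -0.0811, 0.0832]
tool_rot: [0.001, 0.004, 1.0, 0.0]
contact_force: [-1.9, 2.3, 4.6]
gripper_width: 0.125
grasp_force: 68.3
```

apply_moves:
  deltas:
    - [1,[0,0.03,0],0]
    - [1,[0,0.06,0],0]
    - [1,[0,0.09,0],0]
    - [1,[0,0.12,0],0]
    - [1,[0,0.15,0],0]
    - [1,[0,0.18,0],0]
    - [1,[0,0.19,0],0]
    - [1,[0,0.19,0],0]
    - [1,[0,0.19,0],0]
    - [1,[0,0.19,0],0]

```text
t: 15.65
eef_pos: [0.4493, -0.0459, 0.0832]
tool_rot: [0.001, 0.005, 1.0, -0.001]
contact_force: [-1.0, -8.3, 6.2]
gripper_width: 0.125
grasp_force: 69.0
```

```bash
python3 - <<'E'
from h import *
np.set_printoptions(precision=4,suppress=True)
o,p=wshot('w6');print(o['t'],o['eef_pos'],o['gripper_width'],o['contact_force'],Rt(o).as_matrix()[:2,0])
cv2.imwrite('pics/w6c.png',cv2.resize(cv2.imread('pics/w6.png')[60:260,160:460],(780,520),interpolation=cv2.INTER_CUBIC))
E
```

```text
15.65 [ 0.4493 -0.0459  0.0832] 0.1250157220387628 [-1.0205 -8.277   6.1758] [-0.9999  0.0108]
```

View pics/w6c.png

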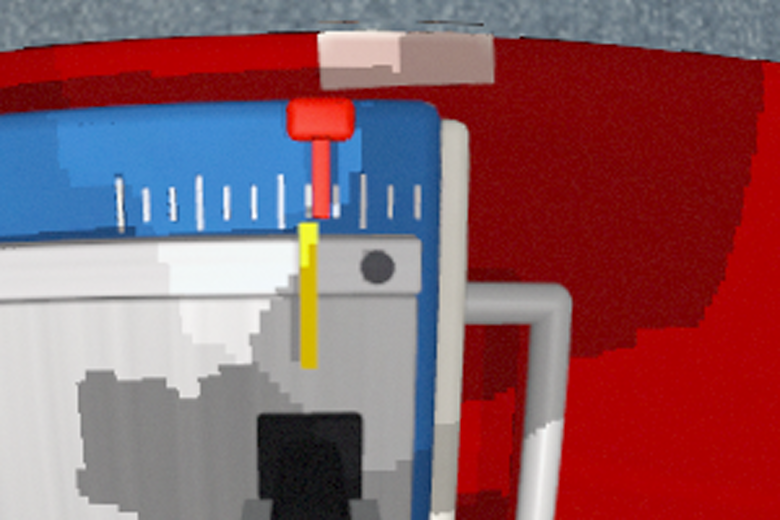

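Pointer tip is at column 308 and the mark at 321 in the crop. Ticks are 27 px apart for 5 mm, so it is about 2.4 mm short and I'll nudge it.

apply_moves:
  deltas:
    - [1,[0,0.006,0],0]
    - [1,[0,0.013,0],0]
    - [1,[0,0.013,0],0]
    - [1,[0,0.013,0],0]
    - [1,[0,0.013,0],0]
    - [1,[0,0.013,0],0]

```text
t: 16.3
eef_pos: [0.4494, -0.0435, 0.0832]
tool_rot: [0.001, 0.006, 1.0, -0.001]
contact_force: [-1.5, -9.0, 7.4]
gripper_width: 0.124
grasp_force: 69.0
```

```bash
python3 - <<'E'
from h import *
o,p=wshot('w7');print(o['t'],o['eef_pos'],o['gripper_width'],o['contact_force'])
i=cv2.resize(cv2.imread('pics/w7.png')[60:260,160:460],(780,520),interpolation=cv2.INTER_CUBIC)
h=cv2.cvtColor(i,cv2.COLOR_BGR2HSV)
y=cv2.inRange(h,(22,150,120),(35,255,255));r=cv2.inRange(h,(0,120,150),(6,255,255))
for n,m,a,b in(('yellow',y,215,300),('red',r,165,212)):
    s=m[a:b,200:400];c=np.nonzero(s)[1];print(n,200+np.median(c) if len(c) else None,len(c))
E
```

```text
16.3 [ 0.44937238 -0.0434861   0.08321863] 0.12430346245555146 [-1.53596491 -8.97670545  7.40546983]
yellow 308.0 1160
red 306.0 691
```

The pointer and the mark now line up to about 0.4 mm, and the grip is firm.

```bash
python3 -c "
from station import bot
print(bot.hand_in())"
```

```text
the job is handed in; nothing more can be done
None
```

I handed the job in at about 16 s: the block lies flat in the closed drawer, and the gripper is holding the shutter with its pointer about 0.4 mm from the red mark. The hand-in gave no verdict.

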